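Seat a plummer-block pattern in its board and cap it

ROBOT

A 7-joint arm with a two-finger parallel gripper is mounted at the origin on the work surface. World frame = base frame: x ahead of the robot, y to its left, z up, the work surface at z = 0. Lengths are in m, angles in degrees, forces in N, time in s.
With the tool pointing down it reaches from about 0.425 to 0.875 m from the base axis. Payload 4.7 kg.
Tool frame: the origin (TCP) lies midway between the tips of the shut fingers; the grasp point (between the pads) lies 19 mm behind it; z points along the fingers, y is the line along which they close (so a half turn about z gives the same grasp; the last joint's range is limited). The gripper opens to 87 mm and grips with 3 to 60 N. Pads are 19 mm wide; open, the fingers measure 117 mm over their backs; the gripper's body (75 mm by 190 mm) begins 51 mm behind the grasp point.
Start: joints at [-65.311, 18.392, -4.016, 83.108, 1.295, 78.541, -3.26], TCP at [0.263, 0.594, 0.223] pointing down, gripper open.
Joint ranges: [-163.93, 163.93], [-17.29, 119.83], [-79.2, 71.16], [3.27, 140.29], [-89.18, 269.18], [5.43, 117.66], [-154.24, 154.24]. Speed limits (degrees/s): [147.25, 147.25, 180, 180, 180, 180, 180].

INTERFACE

Orientations are given as [roll, pitch, yaw] about the fixed x, y, z axes, in that order (R = Rz(yaw) Ry(pitch) Rx(roll)).
In Python, from cell import env gives the robot as it stands.
- The arm moves only by the tool step_arm, never from a script. Its argument "moves" is a list of rows, each an object with "dp": the shift along the tool's x, y, z in mm, a list of three; "dr": the turn, a rotation vector about the tool's x, y, z in rad, a list of three; "fingers": the closure, from 0 (fully open) to 1 (shut). In form: [{"dp": [dx, dy, dz], "dr": [ax, ay, az], "fingers": fingers}, ...]. A call has exactly 5 rows; each row shifts and turns the commanded pose from where the row before left it, along the tool's axes as they then stand; what a row does not reach is not made up. A row lasts 1/8 s, in which the tool goes at most 62.5 mm and 10.7 degrees, less where a joint would pass 70% of its speed; a pose out of reach is approached as far as the arm can. A call with a gripper value outside its range is refused whole. The fingers move at their own pace and stop on an object; "squeeze" is the grip in N (left out, the last holds). Time passes only in rows, so rows that do not move let the fingers close, or fill a call up. It gives the time, the measured TCP pose, the force, the opening and the grip force at its end, in the units of the state.
- env.get_obs(): the state, without advancing time (a new reading comes with each control period).
- env.read_camera(name): name is "side" or "top"; returns the picture (384x512x3 uint8, red, green, blue); there is no depth.
- env.camera_model(name): a dict with "fx", "fy", "cx", "cy" (pixels), "k1" (the pictures are not rectified: a ray, as slopes to the right and down, at radius r is drawn at 1 + k1 r^2 times it, then the intrinsics apply), "R" (3x3) and "t" (3): a world point X has camera coordinates R X + t. Camera axes: x right, y down, z forward; pixel columns grow to the right and rows downward; lengths in m; the calibration is good to about 2 mm. A picture is of the moment at which its call begins. camera_model takes no time and is no camera call.
- env.sign_off(): hands the job in; it is judged then, once.
The state is a dict: "time_s": time; "qpos": joint angles; "joint_velocities": joint speeds; "effort": joint torques, N m; "tool_pos": TCP position; "tool_rot": TCP orientation; "force": force on the tool from outside, world axes, zero at the start; "wrist_torque": the same for the moment, N m; "grip_width": finger opening in m; "grasp_force": force on a finger pad.
Only numpy, scipy, OpenCV 4.12 (cv2) and the standard library are available. Lean on these libraries where they do the work, as an engineer would, in place of code of your own. Each camera call takes 0.05 s, during which the arm holds its last target. There are 200 camera calls.

TASK

The plummer-block pattern stands on its pattern board, square to it but short of the two hidden pockets for its tenons. Slide it about on the board, without lifting it off, until the tenons drop into the pockets and the foot is flush on the board; then hang the bearing cap over the wooden bar, lowering it rather than dropping it, so that it sits flat on the pedestal with its ends flush. Leave the other tools and offcuts where they are.

Things in the scene. Friction and masses are not known exactly. Their poses are not given: they have to be found in the camera images.
- pedestal: Lower half of the pink plummer-block pattern, 0.4 kg, loose. Foot 150 (own x) x 60 (y) x 16 mm, a 3 mm bolt boss near each end; on it a block 56 (x) x 50 (y) mm whose flat top, the split face, is 66 mm above the foot's underside. Origin: centre of the foot's underside, z up. At the start it stands on its two tenons, origin 49 mm above the bench; home, foot flush on the board, 40 mm.
- bar_mid (a point): Middle of the round wooden bar fixed in the pedestal: diameter 36 mm, 130 mm long along the pedestal's y, so 40 mm sticks out each side of the block. Its axis lies in the split face, 66 mm above the foot's underside; its top is 18 mm above the split face. Axes as the pedestal's.
- tenon_a (a point): Centre of the lower end of one of two like tenons under the pedestal's foot, 38 mm from the foot's centre towards own -x. Each tenon is 20 (x) x 24 (y) mm and 9 mm deep, its lower 1.5 mm chamfered. At the start both stand on the flat top, 40 mm above the bench, of the brown pattern board (250 x 260 mm, fixed, may lie turned; the pedestal stands square to it).
- tenon_b (a point): The same for the other tenon, 38 mm from the foot's centre towards own +x. The board has a blind pocket for each tenon, 76 mm apart, square to the pedestal as it starts, 2.5 mm larger than the tenon all round and 11 mm deep, both always unseen under the foot.
- foot_end (a point): Middle of the +x end of the pedestal's foot, on its underside. The pockets lie this way: for both tenons to be in, the pedestal must go 8 to 20 mm from where it starts along its own +x, and 0 to 9 mm to one side or the other along its own y, without turning. Where exactly is not known: feel for it.
- cap: Bearing cap of the same pink board, 0.1 kg, loose, on the bench on its two feet like a bridge: 56 (own x) x 50 (y) mm, 34 mm high, a half-round tunnel of 20 mm radius along own y, feet 8 mm thick; on its crown a round boss, 24 mm diameter, its top 58 mm above the feet. Origin: between the feet, on the tunnel's axis. In place the origin is at bar_mid, tunnel along the bar, either way round.
- dowel_board: Bystander: pink cylinder 36 mm diameter, 36 mm high, upright on the pattern board near its right edge. Origin under its centre.
- dowel_bench: Bystander: pink cylinder 44 mm diameter, 32 mm high, upright on the bench. Origin under its centre.
- sandblock: Bystander: cork sanding block 75 (x) x 42 x 28 mm on the bench. Origin under its centre.
- billet: Bystander: pink block 150 (x) x 110 x 50 mm on the bench, right of the board. Origin under its centre.
- slab: Bystander: pink plate 120 (x) x 60 x 12 mm flat on the bench. Origin under its centre.
- calliper: Bystander: steel vernier calliper, 240 mm along own x, lying flat, 12 mm high. Origin under its beam's middle.
- dividers: Bystander: steel spring dividers, 185 mm along own x, lying flat, 12 mm high. Origin under its middle.
- brush: Bystander: bench brush lying flat. Origin under its middle.
Mind the look-alikes: they are no part of the job. What is shaped like the pedestal but orange or purple is not meant.

How it is judged:
By the outcome, as a careful person would: the job done as asked, in the order asked, and still so for the second after the job is handed in, with the robot touching nothing.
It also fails if it takes over 72 s, if anything falls off the work surface, if the arm or the gripper's body presses on something with over 40 N, if the wrist force passes 120 N, or if a joint passes its speed limit or range.

## Working session

There is one attempt and no reset: what is moved stays moved. The work goes in short steps, Python scripts to look and compute and a tool call to move; the robot and the scene stay as the last step left them, time stands still between calls to the robot, and variables do not carry over. Pictures are saved under pics/ and viewed, at most 10 in all, crops included, and the job is handed in when it is done.

Besides the shell and the picture viewer there is one more tool, called after "Request:" as name(argument=value, ...), one argument or row to a line, values as JSON. step_arm: Moves the arm, as the interface text tells. Its arguments: {"type":"object","properties":{"moves":{"type":"array","items":{"type":"object","properties":{"dp":{"type":"array","items":{"type":"number"}},"dr":{"type":"array","items":{"type":"number"}},"fingers":{"type":"number"}}}},"squeeze":{"type":"number"}},"required":["moves"]}

```bash
ls; mkdir -p pics; python3 - <<'E'
from cell import env
import cv2
o=env.get_obs(); print({k:o[k] for k in('time_s','tool_pos','tool_rot','force','grip_width')})
for n in('top','side'):
    im=env.read_camera(n); cv2.imwrite(f'pics/{n}0.png',cv2.cvtColor(im,cv2.COLOR_RGB2BGR)); m=env.camera_model(n)
    print(n,m)
a=cv2.imread('pics/top0.png');b=cv2.imread('pics/side0.png')
E
```

```text
pics
{'time_s': 0.0, 'tool_pos': array([0.26297874, 0.59380247, 0.22143936]), 'tool_rot': array([-1.79887972e+02,  7.04814955e-03,  1.56119346e+02]), 'force': array([-0.21613891,  0.30086536, -0.02316546]), 'grip_width': 0.08727073141397086}
top {'fx': 497.40405880896134, 'fy': 497.40405880896134, 'cx': 256.2639131232584, 'cy': 190.3406637580892, 'k1': -0.1560434206482573, 'R': array([[ 0.00801272, -0.99994724, -0.0064278 ],
       [-0.99835165, -0.00763428, -0.05688321],
       [ 0.05683114,  0.006873  , -0.99836015]]), 't': array([-0.07868546,  0.50898976,  1.6920075 ])}
side {'fx': 352.78537456582194, 'fy': 352.78537456582194, 'cx': 259.63994979751004, 'cy': 200.91899111074028, 'k1': -0.026194942136619, 'R': array([[-0.99898801, -0.04416062, -0.00853158],
       [-0.02148542,  0.63519314, -0.77205443],
       [ 0.0395136 , -0.77108982, -0.63549914]]), 't': array([0.49894751, 0.14101394, 0.86627235])}
```

View pics/top0.png

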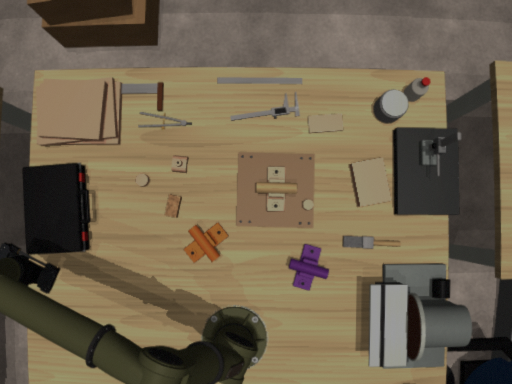

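View pics/side0.png

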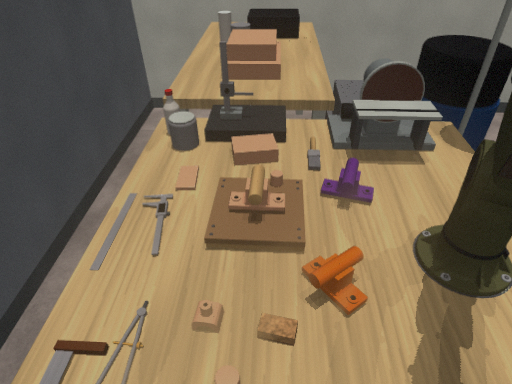

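The top view shows the pedestal on the board at about (276,189), bar horizontal in the image, the cap at (180,163) and the dowel on the board at (308,205). The side view, taken from the robot's left, has the pedestal at (257,195) and the cap at (207,316).

```bash
python3 - <<'E'
import cv2,numpy as np
t=cv2.imread('pics/top0.png');s=cv2.imread('pics/side0.png')
a=cv2.resize(t[145:235,230:322],(400,391),interpolation=cv2.INTER_CUBIC)
b=cv2.resize(s[155:255,200:312],(400,357),interpolation=cv2.INTER_CUBIC)
c=cv2.resize(t[150:195,130:200],(400,257),interpolation=cv2.INTER_CUBIC)[:200]
d=cv2.resize(s[295:340,180:250],(400,257),interpolation=cv2.INTER_CUBIC)[:200]
o=np.zeros((600,800,3),np.uint8);o[:391,:400]=a;o[:357,400:]=b;o[400:,:400]=c;o[400:,400:]=d
cv2.imwrite('pics/crop0.png',o)
E
```

```text
(no output)
```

View pics/crop0.png

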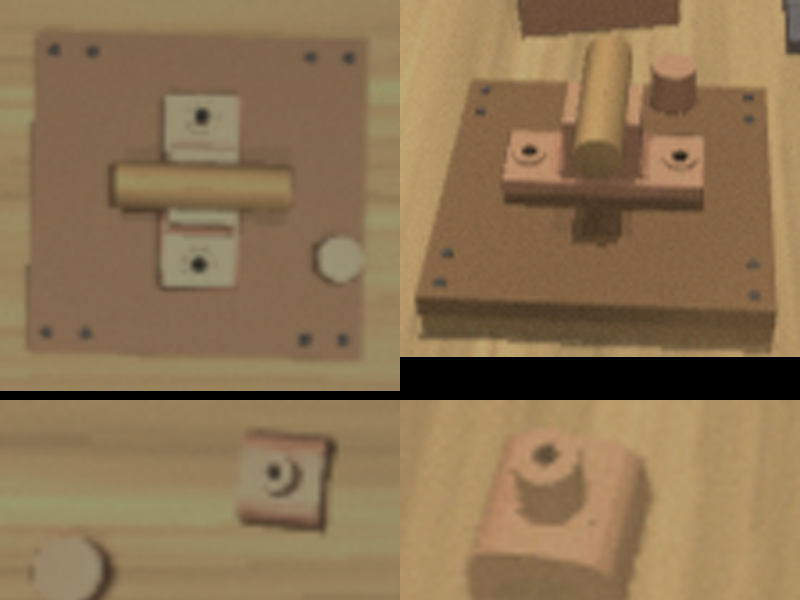

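The crops show the foot running up-down in the top view (world x) with its bar along y, centred near top pixel (276.3,187.8). The cap's boss is near (179,163) in the top view, with its tunnel also roughly along world y and a few degrees of yaw.

```bash
cat > h.py <<'E'
import numpy as np, cv2
from cell import env
def ray(n,uv):
    m=env.camera_model(n); p=np.array([(uv[0]-m['cx'])/m['fx'],(uv[1]-m['cy'])/m['fy']])
    q=p.copy()
    for _ in range(20): q=p/(1+m['k1']*(q@q))
    return -m['R'].T@m['t'], m['R'].T@np.array([q[0],q[1],1.])
def onz(n,uv,z):
    c,d=ray(n,uv); return c+d*(z-c[2])/d[2]
def tri(a,b):
    A=np.zeros((3,3));r=np.zeros(3)
    for n,uv in(('top',a),('side',b)):
        c,d=ray(n,uv);d/=np.linalg.norm(d);P=np.eye(3)-np.outer(d,d);A+=P;r+=P@c
    return np.linalg.solve(A,r)
E
python3 - <<'E'
from h import *
t=cv2.imread('pics/top0.png');s=cv2.imread('pics/side0.png')
def lab(im): return cv2.cvtColor(im,cv2.COLOR_BGR2HSV)
for y,x in((163,183),(159,181),(155,180),(163,165),(188,265),(175,276),(165,265),(165,250)): print('top',x,y,t[y,x],lab(t)[y,x])
for n,im,r in(('top',t,(167,152,28,24)),('side',s,(185,293,50,45)),('top',t,(230,145,92,90)),('side',s,(200,155,112,100))):
    x,y,w,h=r; c=im[y:y+h,x:x+w]; k=np.full((h,w),cv2.GC_PR_BGD,np.uint8)
    if w<60:
        L=cv2.cvtColor(c,cv2.COLOR_BGR2LAB).astype(int); bg=np.median(np.r_[L[0],L[-1]],0)
        m=(np.abs(L-bg)[...,2]+np.abs(L-bg)[...,1]>9).astype(np.uint8)
        m=cv2.morphologyEx(m,cv2.MORPH_OPEN,np.ones((2,2)))
        cs,_=cv2.findContours(m,0,2);b=max(cs,key=cv2.contourArea)
        print(n,'cap',cv2.minAreaRect(b+np.array([x,y])),cv2.contourArea(b))
        print('\n'.join(''.join('#' if v else '.' for v in q) for q in m))
    else:
        H=lab(c); m=((H[...,0]>12)&(H[...,2]>120)).astype(np.uint8) 
        print('\n'.join(''.join('%x'%(v//2 if v<32 else 15) for v in q) for q in H[::2,::2,0]) if n=='top' else '')
E
```

```text
top 183 163 [105 134 148] [ 20  74 148]
top 181 159 [ 98 125 151] [ 15  90 151]
top 180 155 [ 82 114 136] [ 18 101 136]
top 165 163 [ 91 126 151] [ 18 101 151]
top 265 188 [ 86 127 150] [ 19 109 150]
top 276 175 [101 128 140] [ 21  71 140]
top 265 165 [ 77 103 129] [ 15 103 129]
top 250 165 [ 78 102 129] [ 14 101 129]
top cap ((179.98965454101562, 171.1241455078125), (14.28382396697998, 3.40486478805542), 4.763641834259033) 29.5
............................
............................
............................
............................
............................
.......#############........
.......###############......
.........#############......
....................##......
............................
...........##..##...........
...........##..##...........
...........##..##...........
...............##...........
.............####...........
.............##.............
............................
......###...................
......#######......##.......
......###############.......
.......##############.......
...............######.......
............................

[... 3852 characters left out ...]
777777777777778ccbb9bcc7777777777cccbbaabb
9998777777777777778bcaccccb7777777777bccc9aabb
9998777777777777777cccbccbb677777777778c97bbcc
999877777777777777787777776777777777777777aaaa
aaa8777777777777777777777777777777777777779999
bbb8777777777777777777777777777777777777779999
bbb8777777777777777787777777777777777777779999
bba8777777777777777777777777777777777777779999
999878777777777777777777777777777777777778aaaa
aaa877777777777777777777777777777777777678aaaa
aaa977887787777777777777777777777777777777abaa
99999999999aaaaa99999999999998988888888888aaaa
aaaaaaaaaaaaaaaaaaaaaaaabababbbbbbbbbbbbbbbbbb
aaaa999999999a999999999999999999999999aaaaaaaa
9999999999999999999999999999999999999999999999
```

```bash
python3 - <<'E'
from h import *
for n in('top','side'): m=env.camera_model(n); print(n,-m['R'].T@m['t'])
t=cv2.imread('pics/top0.png')
H=cv2.cvtColor(t,cv2.COLOR_BGR2HSV)
x0,y0,w,h=230,145,92,90
c=H[y0:y0+h,x0:x0+w,0]
bd=(c<=16).astype(np.uint8); cs,_=cv2.findContours(cv2.morphologyEx(bd,cv2.MORPH_OPEN,np.ones((3,3))),0,1); b=max(cs,key=cv2.contourArea).reshape(-1,2)+[x0,y0]
P=np.array([onz('top',p,.04)[:2] for p in b],np.float32); print('board',cv2.minAreaRect(P))
g=(c>=19).astype(np.uint8)
# foot halves: columns range; regions above/below bar
def rect(m,z,ox=x0,oy=y0):
    m=cv2.morphologyEx(m,cv2.MORPH_OPEN,np.ones((2,2)))
    cs,_=cv2.findContours(m,0,1); q=max(cs,key=cv2.contourArea).reshape(-1,2)+[ox,oy]
    P=np.array([onz('top',p,z)[:2] for p in q],np.float32); return cv2.minAreaRect(P)
m=np.zeros_like(g); m[18:70,30:62]=g[18:70,30:62]; print('foot z.065',rect(m,.065))
ys,xs=np.where(m[:,:]>0); 
for r in list(range(22,34,2))+list(range(54,66,2)):
    q=np.where(m[r])[0]; print(r+y0,q.min()+x0,q.max()+x0, onz('top',((q.min()+q.max())/2+x0,r+y0),.065)[:2].round(4))
# bar, gradient subpixel ends on gray
G=cv2.cvtColor(t,cv2.COLOR_BGR2GRAY).astype(float)
row=G[186:190,240:310].mean(0); print('barrow',row.round().astype(int))
col=G[170:206,262:266].mean(1); print('col264',col.round().astype(int)); col=G[170:206,288:292].mean(1); print('col290',col.round().astype(int))
fc=G[160:220,272:280].mean(1); print('footcol',fc.round().astype(int))
print('bar',onz('top',(276.3,187.8),.115))
print('cap boss tri',tri((177.95,162.6),(205.5,304.6)),onz('top',(177.95,162.6),.058),onz('side',(205.5,304.6),.058))
for p in((247,430),(331,438),(325,528),(238,519)): print(onz('top',(130+p[0]/5.714-.4,150+(p[1]-400)/5.714-.4),.02)[:2])
E
```

```text
top [ 0.41262254 -0.0864247   1.71768005]
side [0.46724279 0.60043653 0.66364259]
board ((0.5117821097373962, -0.13792404532432556), (0.25825947523117065, 0.24958786368370056), 88.58168029785156)
foot z.065 ((0.5568206310272217, -0.14382506906986237), (0.05020272731781006, 0.053461167961359024), 0.4428229331970215)
167 268 283 [ 0.5852 -0.1386]
169 269 284 [ 0.5785 -0.142 ]
171 268 284 [ 0.5718 -0.1404]
173 268 284 [ 0.5651 -0.1404]
175 268 284 [ 0.5584 -0.1404]
177 267 284 [ 0.5517 -0.1388]
199 268 283 [ 0.4784 -0.1392]
201 268 283 [ 0.4717 -0.1393]
203 268 283 [ 0.465  -0.1393]
205 267 283 [ 0.4584 -0.1377]
207 267 283 [ 0.4517 -0.1377]
209 268 283 [ 0.4451 -0.1394]
barrow [109 108 109 109 108 109 108 108 109 109 109 108 109 108  99  78  98 128
 130 130 130 130 130 131 130 130 130 130 131 131 131 131 130 129 129 130
 129 130 130 131 131 132 132 133 132 132 132 131 132 132 132 132 131 131
 130 131 123 106 109 109 110 109 110 110 109 109 109 109 109 109]
col264 [109 108 108 108 108 109 108 108 106 101 101  98  92 110 124 130 136 135
 129 121 110  96  80  69  92  98 106 107 107 108 108 108 108 108 107 107]
col290 [108 108 108 108 108 109 108 109 107 102 102  99  91  90 109 124 131 135
 134 126 115 106  98  95  97  99 103 110 110 110 110 110 110 110 111 110]
footcol [106 107 107 107 107 104 104 138 140 137 115 103 107 120 136 135 140 134
 125 130 142 135 102 100 118 130 134 134 127 123 115 104  98 115 141 139
 116  95 113 128 142 142 136 137 121 100 103 122 142 143 134  95 108 110
 110 111 111 110 110 110]
bar [ 0.51256399 -0.1400078   0.115     ]
cap boss tri [0.59967909 0.19079854 0.05194078] [0.59874538 0.18975333 0.058     ] [0.59862239 0.19486521 0.058     ]
[0.62985674 0.21448171]
[0.62518407 0.16321391]
[0.57062172 0.16585855]
[0.57577767 0.21885363]
```

```bash
cat >> h.py <<'E'
def plan(tgt,yaw,n,start=None,pr=True):
    o=env.get_obs(); p=np.array(o['tool_pos']) if start is None else np.array(start[:3]); y=o['tool_rot'][2] if start is None else start[3]
    d=(yaw-y+180)%360-180
    for i in range(n):
        a=np.radians(y+d*i/n); v=(np.array(tgt)-p)/n*1000
        print('%.1f %.1f %.1f  dr %.4f'%(v[0]*np.cos(a)+v[1]*np.sin(a), v[0]*np.sin(a)-v[1]*np.cos(a), -v[2], -np.radians(d/n)))
E
python3 - <<'E'
from h import *
plan([.5126,-.140,.200],88.5,15)
E
```

```text
-35.0 -38.0 1.4  dr 0.0787
-37.9 -35.1 1.4  dr 0.0787
-40.5 -32.0 1.4  dr 0.0787
-42.9 -28.8 1.4  dr 0.0787
-45.1 -25.3 1.4  dr 0.0787
-46.9 -21.7 1.4  dr 0.0787
-48.5 -17.9 1.4  dr 0.0787
-49.7 -14.1 1.4  dr 0.0787
-50.7 -10.1 1.4  dr 0.0787
-51.3 -6.1 1.4  dr 0.0787
-51.6 -2.0 1.4  dr 0.0787
-51.6 2.0 1.4  dr 0.0787
-51.3 6.1 1.4  dr 0.0787
-50.7 10.1 1.4  dr 0.0787
-49.7 14.1 1.4  dr 0.0787
```

Request:
step_arm(
  moves=[
    {"dp": [-35, -38, 1.4], "dr": [0, 0, 0.0787], "fingers": 0},
    {"dp": [-38, -35, 1.4], "dr": [0, 0, 0.0787], "fingers": 0},
    {"dp": [-40.5, -32, 1.4], "dr": [0, 0, 0.0787], "fingers": 0},
    {"dp": [-43, -29, 1.4], "dr": [0, 0, 0.0787], "fingers": 0},
    {"dp": [-45, -25, 1.4], "dr": [0, 0, 0.0787], "fingers": 0},
  ],
)

```text
time_s: 0.72
tool_pos: [0.3468, 0.348, 0.2152]
tool_rot: [-180.0, 0.0, 133.4]
force: [0.8, 0.2, -0.8]
grip_width: 0.087
grasp_force: 0.0
```

Request:
step_arm(
  moves=[
    {"dp": [-47, -22, 1.4], "dr": [0, 0, 0.0787], "fingers": 0},
    {"dp": [-48.5, -18, 1.4], "dr": [0, 0, 0.0787], "fingers": 0},
    {"dp": [-50, -14, 1.4], "dr": [0, 0, 0.0787], "fingers": 0},
    {"dp": [-51, -10, 1.4], "dr": [0, 0, 0.0787], "fingers": 0},
    {"dp": [-51, -6, 1.4], "dr": [0, 0, 0.0787], "fingers": 0},
  ],
)

```text
time_s: 1.35
tool_pos: [0.43, 0.1031, 0.2083]
tool_rot: [180.0, -0.0, 110.9]
force: [1.1, -0.5, -0.3]
grip_width: 0.0866
grasp_force: 0.0
```

Request:
step_arm(
  moves=[
    {"dp": [-51.5, -2, 1.4], "dr": [0, 0, 0.0787], "fingers": 0},
    {"dp": [-51.5, 2, 1.4], "dr": [0, 0, 0.0787], "fingers": 0},
    {"dp": [-51, 6, 1.4], "dr": [0, 0, 0.0787], "fingers": 0},
    {"dp": [-51, 10, 1.4], "dr": [0, 0, 0.0787], "fingers": 0},
    {"dp": [-50, 14, 1.4], "dr": [0, 0, 0.0787], "fingers": 0},
  ],
)

```text
time_s: 1.98
tool_pos: [0.5128, -0.1413, 0.2014]
tool_rot: [180.0, -0.0, 88.4]
force: [0.3, -0.1, -0.1]
grip_width: 0.0872
grasp_force: 0.0
```

Request:
step_arm(
  moves=[
    {"dp": [0, 0, 0], "dr": [0, 0, 0], "fingers": 0},
    {"dp": [0, 0, 0], "dr": [0, 0, 0], "fingers": 0},
    {"dp": [0, 0, 0], "dr": [0, 0, 0], "fingers": 0},
    {"dp": [0, 0, 0], "dr": [0, 0, 0], "fingers": 0},
    {"dp": [0, 0, 0], "dr": [0, 0, 0], "fingers": 0},
  ],
)

```text
time_s: 2.6
tool_pos: [0.5127, -0.1391, 0.2017]
tool_rot: [180.0, -0.0, 88.6]
force: [0.3, -0.0, 1.0]
grip_width: 0.0867
grasp_force: 0.0
```

Request:
step_arm(
  moves=[
    {"dp": [0, 0, 30], "dr": [0, 0, 0], "fingers": 0},
    {"dp": [0, 0, 30], "dr": [0, 0, 0], "fingers": 0},
    {"dp": [0, 0, 30], "dr": [0, 0, 0], "fingers": 0},
    {"dp": [0, 0, 30], "dr": [0, 0, 0], "fingers": 0},
    {"dp": [0, 0, 0], "dr": [0, 0, 0], "fingers": 0},
  ],
)

```text
time_s: 3.22
tool_pos: [0.5108, -0.1392, 0.0797]
tool_rot: [-179.7, -0.0, 88.5]
force: [-0.6, 0.1, -0.1]
grip_width: 0.087
grasp_force: 0.0
```

Request:
step_arm(
  moves=[
    {"dp": [0, 0, 0], "dr": [0, 0, 0], "fingers": 0.3},
    {"dp": [0, 0, 0], "dr": [0, 0, 0], "fingers": 0.3},
    {"dp": [0, 0, 0], "dr": [0, 0, 0], "fingers": 0.4},
    {"dp": [0, 0, 0], "dr": [0, 0, 0], "fingers": 0.4},
    {"dp": [0, 0, 0], "dr": [0, 0, 0], "fingers": 0.4},
  ],
  squeeze=5,
)

```text
time_s: 3.85
tool_pos: [0.5135, -0.1399, 0.0822]
tool_rot: [179.9, 0.0, 88.5]
force: [1.6, 0.1, 1.7]
grip_width: 0.0559
grasp_force: 5.0
```

Request:
step_arm(
  moves=[
    {"dp": [0, 0, 0], "dr": [0, 0, 0], "fingers": 0.5},
    {"dp": [0, 0, 0], "dr": [0, 0, 0], "fingers": 0.5},
    {"dp": [0, 0, 1], "dr": [0, 0, 0], "fingers": 0.5},
    {"dp": [0, 0, 1], "dr": [0, 0, 0], "fingers": 0.5},
    {"dp": [0, 0, 0], "dr": [0, 0, 0], "fingers": 0.5},
  ],
  squeeze=25,
)

```text
time_s: 4.47
tool_pos: [0.5135, -0.1401, 0.0821]
tool_rot: [179.9, -0.1, 88.5]
force: [-2.9, 2.3, 19.1]
grip_width: 0.0555
grasp_force: 25.0
```

```bash
python3 - <<'E'
from cell import env
o=env.get_obs(); print({k:o[k].round(4) for k in('tool_pos','tool_rot','force','wrist_torque')})
E
```

```text
{'tool_pos': array([ 0.5135, -0.1401,  0.0821]), 'tool_rot': array([ 1.799138e+02, -6.650000e-02,  8.848110e+01]), 'force': array([-2.8502,  2.3496, 19.1195]), 'wrist_torque': array([0.2342, 1.0129, 0.0882])}
```

Request:
step_arm(
  moves=[
    {"dp": [1.4, 3, 0], "dr": [0, 0, 0], "fingers": 0.5},
    {"dp": [1.4, 3, 0], "dr": [0, 0, 0], "fingers": 0.5},
    {"dp": [0, 2.5, 0], "dr": [0, 0, 0], "fingers": 0.5},
    {"dp": [0, 2.5, 0], "dr": [0, 0, 0], "fingers": 0.5},
    {"dp": [0, 2.5, 0], "dr": [0, 0, 0], "fingers": 0.5},
  ],
)

```text
time_s: 5.1
tool_pos: [0.5156, -0.1399, 0.0812]
tool_rot: [-178.7, -0.1, 88.3]
force: [-31.4, -0.2, 43.0]
grip_width: 0.0558
grasp_force: 24.7
```

Request:
step_arm(
  moves=[
    {"dp": [0, 2.5, 0], "dr": [0, 0, 0], "fingers": 0.5},
    {"dp": [0, 2.5, 0], "dr": [0, 0, 0], "fingers": 0.5},
    {"dp": [0, 2.5, 0], "dr": [0, 0, 0], "fingers": 0.5},
    {"dp": [0, 2, 0], "dr": [0, 0, 0], "fingers": 0.5},
    {"dp": [0, 0, 0], "dr": [0, 0, 0], "fingers": 0.5},
  ],
)

```text
time_s: 5.72
tool_pos: [0.5283, -0.1388, 0.0803]
tool_rot: [-179.1, -0.1, 88.3]
force: [-21.7, 2.0, 28.1]
grip_width: 0.0561
grasp_force: 24.9
```

Request:
step_arm(
  moves=[
    {"dp": [0, 0, -0.7], "dr": [0, 0, 0], "fingers": 0.5},
    {"dp": [0, 0, -0.7], "dr": [0, 0, 0], "fingers": 0.5},
    {"dp": [0, 0, -0.6], "dr": [0, 0, 0], "fingers": 0.5},
    {"dp": [0, 0, 0], "dr": [0, 0, 0], "fingers": 0.5},
    {"dp": [0, 0, 0], "dr": [0, 0, 0], "fingers": 0.5},
  ],
)

```text
time_s: 6.35
tool_pos: [0.5309, -0.1388, 0.0806]
tool_rot: [-179.4, -0.0, 88.4]
force: [-8.8, -1.0, 8.7]
grip_width: 0.0553
grasp_force: 24.9
```

Request:
step_arm(
  moves=[
    {"dp": [0, 2, 0], "dr": [0, 0, 0], "fingers": 0.5},
    {"dp": [0, 1.5, 0], "dr": [0, 0, 0], "fingers": 0.5},
    {"dp": [2, 0, 0], "dr": [0, 0, 0], "fingers": 0.5},
    {"dp": [2, 0, 0], "dr": [0, 0, 0], "fingers": 0.5},
    {"dp": [1, 0, 0], "dr": [0, 0, 0], "fingers": 0.5},
  ],
)

```text
time_s: 6.98
tool_pos: [0.5317, -0.1368, 0.0806]
tool_rot: [-179.1, 0.1, 88.3]
force: [-15.4, -5.6, 13.5]
grip_width: 0.0557
grasp_force: 25.0
```

Request:
step_arm(
  moves=[
    {"dp": [0, -2.5, 0], "dr": [0, 0, 0], "fingers": 0.5},
    {"dp": [0, -2.5, 0], "dr": [0, 0, 0], "fingers": 0.5},
    {"dp": [0, -2.5, 0], "dr": [0, 0, 0], "fingers": 0.5},
    {"dp": [0, -2.5, 0], "dr": [0, 0, 0], "fingers": 0.5},
    {"dp": [0, -2, 0], "dr": [0, 0, 0], "fingers": 0.5},
  ],
)

```text
time_s: 7.6
tool_pos: [0.5271, -0.1317, 0.0811]
tool_rot: [-180.0, -0.0, 88.5]
force: [-0.2, 0.1, -5.3]
grip_width: 0.0554
grasp_force: 25.0
```

Request:
step_arm(
  moves=[
    {"dp": [-1, 0, 0.8], "dr": [0, 0, 0], "fingers": 0.5},
    {"dp": [-1, 2, 0.4], "dr": [0, 0, 0], "fingers": 0.5},
    {"dp": [0, 2, 0], "dr": [0, 0, 0], "fingers": 0.5},
    {"dp": [0, 2, 0], "dr": [0, 0, 0], "fingers": 0.5},
    {"dp": [0, 2, 0], "dr": [0, 0, 0], "fingers": 0.5},
  ],
)

```text
time_s: 8.22
tool_pos: [0.5312, -0.1348, 0.08]
tool_rot: [-179.5, -0.1, 88.5]
force: [-13.9, 1.6, 9.3]
grip_width: 0.0558
grasp_force: 25.0
```

Request:
step_arm(
  moves=[
    {"dp": [0, 2, 0], "dr": [0, 0, 0], "fingers": 0.5},
    {"dp": [0, 1, 0], "dr": [0, 0, 0], "fingers": 0.5},
    {"dp": [0, 0, 0], "dr": [0, 0, 0], "fingers": 0.5},
    {"dp": [0, 0, 0], "dr": [0, 0, 0], "fingers": 0.5},
    {"dp": [0, 0, 0], "dr": [0, 0, 0], "fingers": 0.5},
  ],
)

```text
time_s: 8.85
tool_pos: [0.5316, -0.1349, 0.0801]
tool_rot: [-179.2, -0.2, 88.4]
force: [-19.4, 1.3, 14.7]
grip_width: 0.0557
grasp_force: 25.0
```

Request:
step_arm(
  moves=[
    {"dp": [0, -3, 0], "dr": [0, 0, 0], "fingers": 0.5},
    {"dp": [0, -3, 1], "dr": [0, 0, 0], "fingers": 0.5},
    {"dp": [0, 0, 1], "dr": [0, 0, 0], "fingers": 0.5},
    {"dp": [0, 0, 0], "dr": [0, 0, 0], "fingers": 0.5},
    {"dp": [0, 0, 0], "dr": [0, 0, 0], "fingers": 0.5},
  ],
)

```text
time_s: 9.48
tool_pos: [0.5308, -0.1349, 0.0799]
tool_rot: [-179.8, -0.1, 88.5]
force: [-9.4, 0.8, 13.0]
grip_width: 0.056
grasp_force: 25.0
```

Request:
step_arm(
  moves=[
    {"dp": [1.5, 0, 0], "dr": [0, 0, 0], "fingers": 0.5},
    {"dp": [1.5, 0, 0], "dr": [0, 0, 0], "fingers": 0.5},
    {"dp": [1.5, 0, 0], "dr": [0, 0, 0], "fingers": 0.5},
    {"dp": [1.5, 0, 0], "dr": [0, 0, 0], "fingers": 0.5},
    {"dp": [0, 0, 0], "dr": [0, 0, 0], "fingers": 0.5},
  ],
)

```text
time_s: 10.1
tool_pos: [0.531, -0.1332, 0.08]
tool_rot: [-179.9, 0.3, 88.3]
force: [-8.7, -6.5, 10.3]
grip_width: 0.0558
grasp_force: 25.0
```

Request:
step_arm(
  moves=[
    {"dp": [-1.5, 0, 0], "dr": [0, 0, 0], "fingers": 0.5},
    {"dp": [-1.5, 0, 0], "dr": [0, 0, 0], "fingers": 0.5},
    {"dp": [-2, 0, 0], "dr": [0, 0, 0], "fingers": 0.5},
    {"dp": [-2, 0, 0], "dr": [0, 0, 0], "fingers": 0.5},
    {"dp": [-2, 0, 0], "dr": [0, 0, 0], "fingers": 0.5},
  ],
)

```text
time_s: 10.72
tool_pos: [0.531, -0.1357, 0.0797]
tool_rot: [-179.8, -0.3, 88.5]
force: [-8.1, 6.3, 11.0]
grip_width: 0.056
grasp_force: 25.0
```

Request:
step_arm(
  moves=[
    {"dp": [-2, 0, 0], "dr": [0, 0, 0], "fingers": 0.5},
    {"dp": [-2, 0, 0], "dr": [0, 0, 0], "fingers": 0.5},
    {"dp": [-1, 0, 0], "dr": [0, 0, 0], "fingers": 0.5},
    {"dp": [0, 0, 0], "dr": [0, 0, 0], "fingers": 0.5},
    {"dp": [0, 0, 0], "dr": [0, 0, 0], "fingers": 0.5},
  ],
)

```text
time_s: 11.35
tool_pos: [0.531, -0.1395, 0.0794]
tool_rot: [-179.8, -0.3, 88.6]
force: [-8.0, 6.5, 9.8]
grip_width: 0.056
grasp_force: 25.0
```

Request:
step_arm(
  moves=[
    {"dp": [0, 2, 0], "dr": [0, 0, 0], "fingers": 0.5},
    {"dp": [0, 2, 0], "dr": [0, 0, 0], "fingers": 0.5},
    {"dp": [0, 2, 0], "dr": [0, 0, 0], "fingers": 0.5},
    {"dp": [0, 2, 0], "dr": [0, 0, 0], "fingers": 0.5},
    {"dp": [0, 0, 0], "dr": [0, 0, 0], "fingers": 0.5},
  ],
)

```text
time_s: 11.98
tool_pos: [0.5316, -0.1406, 0.0792]
tool_rot: [-178.9, -0.4, 88.5]
force: [-27.2, 7.3, 27.7]
grip_width: 0.0558
grasp_force: 25.0
```

```bash
python3 - <<'E'
from h import *
o=env.get_obs(); print({k:o[k].round(4) for k in('tool_pos','tool_rot','force','wrist_torque')})
t=env.read_camera('top')[...,::-1];s=env.read_camera('side')[...,::-1]
cv2.imwrite('pics/t1.png',t);cv2.imwrite('pics/s1.png',s)
b=cv2.resize(s[140:260,180:330],(750,600),interpolation=cv2.INTER_CUBIC)
cv2.imwrite('pics/crop1.png',b)
E
```

```text
{'tool_pos': array([ 0.5316, -0.1406,  0.0792]), 'tool_rot': array([-178.8838,   -0.4306,   88.49  ]), 'force': array([-27.2223,   7.2752,  27.7296]), 'wrist_torque': array([1.7669, 6.4622, 0.2325])}
```

View pics/crop1.png

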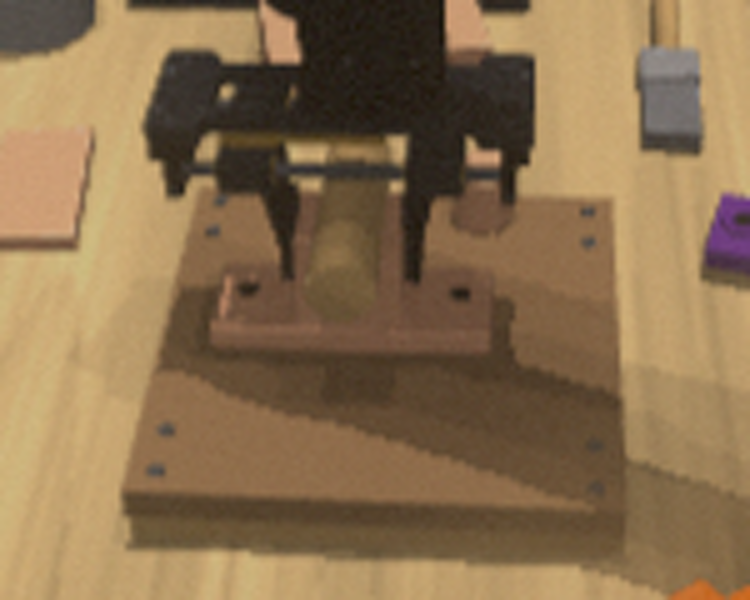

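The +x push stops at the same x for every y, and the upward force rises with the push. That fits the tenons' chamfers resting just inside the pocket's far wall. I'll back off to the middle of the window and press down.

Request:
step_arm(
  moves=[
    {"dp": [2, -4, -0.5], "dr": [0, 0, 0], "fingers": 0.5},
    {"dp": [2, -4, -0.5], "dr": [0, 0, 0], "fingers": 0.5},
    {"dp": [2, -3, 0], "dr": [0, 0, 0], "fingers": 0.5},
    {"dp": [0, 0, 0.5], "dr": [0, 0, 0], "fingers": 0.5},
    {"dp": [0, 0, 0.5], "dr": [0, 0, 0], "fingers": 0.5},
  ],
)

```text
time_s: 12.7
tool_pos: [0.5299, -0.1361, 0.0788]
tool_rot: [180.0, -0.0, 88.5]
force: [-0.8, 0.1, 2.5]
grip_width: 0.056
grasp_force: 24.9
```

Request:
step_arm(
  moves=[
    {"dp": [0, 0, 1], "dr": [0, 0, 0], "fingers": 0.5},
    {"dp": [0, 0, 1], "dr": [0, 0, 0], "fingers": 0.5},
    {"dp": [0, 0, 0], "dr": [0, 0, 0], "fingers": 0.5},
    {"dp": [0, 0, 0], "dr": [0, 0, 0], "fingers": 0.5},
    {"dp": [0, 0, 0], "dr": [0, 0, 0], "fingers": 0.5},
  ],
)

```text
time_s: 13.32
tool_pos: [0.5294, -0.1365, 0.0764]
tool_rot: [180.0, -0.0, 88.5]
force: [-0.4, -0.2, -4.4]
grip_width: 0.056
grasp_force: 24.9
```

Request:
step_arm(
  moves=[
    {"dp": [0, 0, 1.5], "dr": [0, 0, 0], "fingers": 0.5},
    {"dp": [0, 0, 1.5], "dr": [0, 0, 0], "fingers": 0.5},
    {"dp": [0, 0, 1], "dr": [0, 0, 0], "fingers": 0.5},
    {"dp": [0, 0, 0], "dr": [0, 0, 0], "fingers": 0.5},
    {"dp": [0, 0, 0], "dr": [0, 0, 0], "fingers": 0.5},
  ],
)

```text
time_s: 13.95
tool_pos: [0.5293, -0.1365, 0.0724]
tool_rot: [180.0, -0.0, 88.5]
force: [-0.5, 0.6, -3.7]
grip_width: 0.0558
grasp_force: 24.9
```

Request:
step_arm(
  moves=[
    {"dp": [0, 0, 1], "dr": [0, 0, 0], "fingers": 0.5},
    {"dp": [0, 0, 1], "dr": [0, 0, 0], "fingers": 0.5},
    {"dp": [0, 0, 1], "dr": [0, 0, 0], "fingers": 0.5},
    {"dp": [0, 0, 0], "dr": [0, 0, 0], "fingers": 0.5},
    {"dp": [0, 0, 0], "dr": [0, 0, 0], "fingers": 0.5},
  ],
)

```text
time_s: 14.58
tool_pos: [0.5297, -0.136, 0.071]
tool_rot: [180.0, -0.1, 88.5]
force: [-3.5, 3.5, 10.5]
grip_width: 0.0559
grasp_force: 25.0
```

Request:
step_arm(
  moves=[
    {"dp": [0, 0, -1.5], "dr": [0, 0, 0], "fingers": 0.3},
    {"dp": [0, 0, 0], "dr": [0, 0, 0], "fingers": 0.1},
    {"dp": [0, 0, 0], "dr": [0, 0, 0], "fingers": 0},
    {"dp": [0, 0, 0], "dr": [0, 0, 0], "fingers": 0},
    {"dp": [0, 0, -20], "dr": [0, 0, 0], "fingers": 0},
  ],
)

```text
time_s: 15.2
tool_pos: [0.5279, -0.1363, 0.0896]
tool_rot: [-179.8, 0.0, 88.5]
force: [-0.0, 1.0, 0.3]
grip_width: 0.0857
grasp_force: 0.0
```

Request:
step_arm(
  moves=[
    {"dp": [0, 0, -35], "dr": [0, 0, 0], "fingers": 0},
    {"dp": [0, 0, -40], "dr": [0, 0, 0], "fingers": 0},
    {"dp": [0, 0, -35], "dr": [0, 0, 0], "fingers": 0},
    {"dp": [0, 0, 0], "dr": [0, 0, 0], "fingers": 0},
    {"dp": [0, 0, 0], "dr": [0, 0, 0], "fingers": 0},
  ],
)

```text
time_s: 15.82
tool_pos: [0.5289, -0.1364, 0.2002]
tool_rot: [-180.0, -0.0, 88.5]
force: [-0.2, -0.2, -1.0]
grip_width: 0.0868
grasp_force: 0.0
```

```bash
python3 - <<'E'
from h import *
plan([.5987,.150,.200],85,5)
E
```

```text
57.6 12.4 0.0  dr 0.0122
57.8 11.7 0.0  dr 0.0122
57.9 11.0 0.0  dr 0.0122
58.0 10.3 0.0  dr 0.0122
58.2 9.6 0.0  dr 0.0122
```

Request:
step_arm(
  moves=[
    {"dp": [40, 8, 0], "dr": [0, 0, 0.0122], "fingers": 0},
    {"dp": [40, 8, 0], "dr": [0, 0, 0.0122], "fingers": 0},
    {"dp": [40, 8, 0], "dr": [0, 0, 0.0122], "fingers": 0},
    {"dp": [40, 8, 0], "dr": [0, 0, 0.0122], "fingers": 0},
    {"dp": [0, 0, 0], "dr": [0, 0, 0.0122], "fingers": 0},
  ],
)

```text
time_s: 16.45
tool_pos: [0.5678, 0.0266, 0.1986]
tool_rot: [-179.8, -0.0, 85.4]
force: [-0.6, -0.5, -0.3]
grip_width: 0.0868
grasp_force: 0.0
```

```bash
python3 - <<'E'
from h import *
o=env.get_obs(); print({k:o[k].round(4) for k in('tool_pos','tool_rot','force')})
t=env.read_camera('top')[...,::-1];s=env.read_camera('side')[...,::-1]
cv2.imwrite('pics/t2.png',t);cv2.imwrite('pics/s2.png',s)
R=lambda im,x,y,w,h,W,Hh: cv2.resize(im[y:y+h,x:x+w],(W,Hh),interpolation=cv2.INTER_CUBIC)
a=R(t,245,155,50,37,400,300)  # 8x
a=R(t,250,155,50,50,300,300);
o=np.zeros((600,800,3),np.uint8)
o[:300,:400]=R(t,245,160,60,45,400,300)   # 6.667
o[:300,400:]=R(s,210,160,80,60,400,300)   # 5
o[300:,:400]=R(t,165,148,40,30,400,300)   # 10
o[300:,400:]=R(s,185,295,48,36,400,300)   # 8.333
cv2.imwrite('pics/crop2.png',o)
E
```

```text
{'tool_pos': array([0.5678, 0.0266, 0.1986]), 'tool_rot': array([-1.798073e+02, -7.800000e-03,  8.535600e+01]), 'force': array([-0.6152, -0.498 , -0.3027])}
```

View pics/crop2.png

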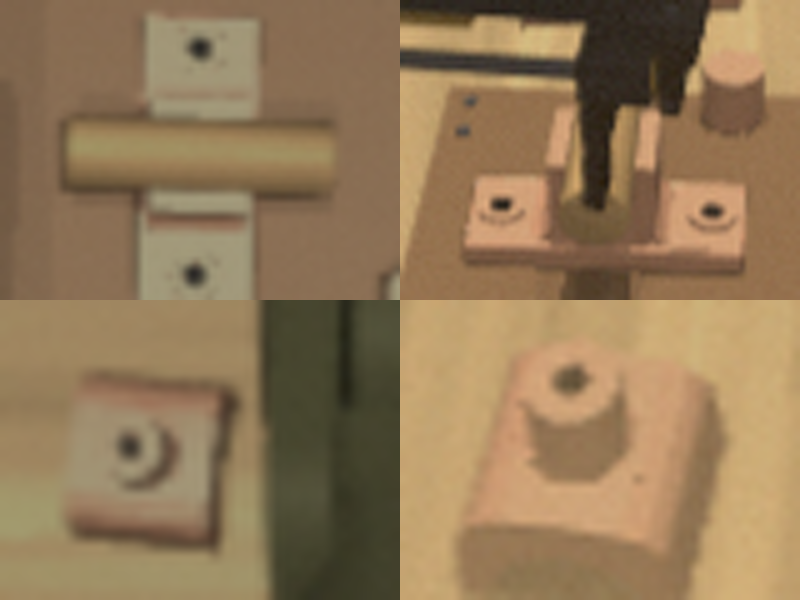

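The pedestal's foot now looks flush on the board. In the crops, the bar spans columns 63–335 at row 154 in the upper left, the cap's boss hole is at (130,446) in the lower left, and in the side view it is at (571,379).

```bash
python3 - <<'E'
from h import *
f=lambda x,y,ox,oy,s:(ox+(x+.5)/s-.5,oy+(y+.5)/s-.5)
print('bar',onz('top',f(199,154,245,160,6.667),.106))
print('foot',onz('top',f(200,47,245,160,6.667),.059),onz('top',f(193,275,245,160,6.667),.059), 'mid',(onz('top',f(200,47,245,160,6.667),.059)+onz('top',f(193,275,245,160,6.667),.059))/2)
h1=f(102,204,210,160,5);h2=f(312,211,210,160,5);print('foot side',onz('side',h1,.059),onz('side',h2,.059),(onz('side',h1,.059)+onz('side',h2,.059))/2)
print('tri holes',tri(f(200,47,245,160,6.667),h1),tri(f(193,275,245,160,6.667),h2))
print('cap top hole',onz('top',f(130,146,165,148,10),.058),'side',onz('side',f(171,79,185,295,8.333),.058),'tri',tri(f(130,146,165,148,10),f(171,79,185,295,8.333)))
print('cap y ends',onz('top',f(144,155,165,148,10),.034),'x',onz('top',f(144,159,165,148,10),.015))
E
```

```text
bar [ 0.5297621  -0.13411849  0.106     ]
foot [ 0.58709458 -0.13571128  0.059     ] [ 0.47245522 -0.13286866  0.059     ] mid [ 0.5297749  -0.13428997  0.059     ]
foot side [ 0.58508288 -0.13270928  0.059     ] [ 0.47147014 -0.1306141   0.059     ] [ 0.52827651 -0.13166169  0.059     ]
tri holes [ 0.58647624 -0.1358511   0.05644431] [ 0.47200261 -0.13290762  0.05713272]
cap top hole [0.60026512 0.19114432 0.058     ] side [0.59967233 0.1936037  0.058     ] tri [0.60046088 0.19161929 0.05503855]
cap y ends [0.59990498 0.19026666 0.034     ] x [0.60062762 0.19336182 0.015     ]
```

```bash
python3 - <<'E'
from h import *
plan([.600,.191,.120],85,5)
E
```

```text
34.3 3.5 15.9  dr 0.0001
34.3 3.5 15.9  dr 0.0001
34.3 3.5 15.9  dr 0.0001
34.3 3.5 15.9  dr 0.0001
34.3 3.5 15.9  dr 0.0001
```

Request:
step_arm(
  moves=[
    {"dp": [34.3, 3.5, 15.8], "dr": [0, 0, 0], "fingers": 0},
    {"dp": [34.3, 3.5, 15.8], "dr": [0, 0, 0], "fingers": 0},
    {"dp": [34.3, 3.5, 15.8], "dr": [0, 0, 0], "fingers": 0},
    {"dp": [34.3, 3.5, 15.8], "dr": [0, 0, 0], "fingers": 0},
    {"dp": [34.3, 3.5, 15.8], "dr": [0, 0, 0], "fingers": 0},
  ],
)

```text
time_s: 17.18
tool_pos: [0.601, 0.1899, 0.1208]
tool_rot: [-180.0, 0.1, 84.8]
force: [-0.2, 0.3, 1.2]
grip_width: 0.087
grasp_force: 0.0
```

Request:
step_arm(
  moves=[
    {"dp": [0, 0, 25], "dr": [0, 0, 0], "fingers": 0},
    {"dp": [0, 0, 30], "dr": [0, 0, 0], "fingers": 0},
    {"dp": [0, 0, 30], "dr": [0, 0, 0], "fingers": 0},
    {"dp": [0, 0, 20], "dr": [0, 0, 0], "fingers": 0},
    {"dp": [0, 0, 0], "dr": [0, 0, 0], "fingers": 0},
  ],
)

```text
time_s: 17.8
tool_pos: [0.5996, 0.1896, 0.0151]
tool_rot: [-179.8, 0.1, 84.9]
force: [-0.3, 0.9, -0.4]
grip_width: 0.0868
grasp_force: 0.0
```

Request:
step_arm(
  moves=[
    {"dp": [1, 0, 5], "dr": [0, 0, 0], "fingers": 0},
    {"dp": [0.5, 0, 5], "dr": [0, 0, 0], "fingers": 0},
    {"dp": [0, 0, 0], "dr": [0, 0, 0], "fingers": 0.2},
    {"dp": [0, 0, 0], "dr": [0, 0, 0], "fingers": 0.4},
    {"dp": [0, 0, 0], "dr": [0, 0, 0], "fingers": 0.5},
  ],
  squeeze=8,
)

```text
time_s: 18.42
tool_pos: [0.6011, 0.1928, 0.0072]
tool_rot: [180.0, -0.0, 85.0]
force: [0.4, -0.1, -0.8]
grip_width: 0.0647
grasp_force: 0.0
```

Request:
step_arm(
  moves=[
    {"dp": [0, 0, 0], "dr": [0, 0, 0], "fingers": 0.5},
    {"dp": [0, 0, 0], "dr": [0, 0, 0], "fingers": 0.5},
    {"dp": [0, 0, -3], "dr": [0, 0, 0], "fingers": 0.5},
    {"dp": [0, 0, -3], "dr": [0, 0, 0], "fingers": 0.5},
    {"dp": [0, 0, 0], "dr": [0, 0, 0], "fingers": 0.5},
  ],
)

```text
time_s: 19.05
tool_pos: [0.6011, 0.1928, 0.0132]
tool_rot: [180.0, -0.0, 85.0]
force: [-0.6, -0.2, -1.9]
grip_width: 0.0549
grasp_force: 8.0
```

Request:
step_arm(
  moves=[
    {"dp": [0, 0, -30], "dr": [0, 0, 0], "fingers": 0.5},
    {"dp": [0, 0, -45], "dr": [0, 0, 0], "fingers": 0.5},
    {"dp": [0, 0, -50], "dr": [0, 0, 0], "fingers": 0.5},
    {"dp": [0, 0, -42], "dr": [0, 0, 0], "fingers": 0.5},
    {"dp": [0, 0, 0], "dr": [0, 0, 0], "fingers": 0.5},
  ],
  squeeze=12,
)

```text
time_s: 19.68
tool_pos: [0.6035, 0.1932, 0.1843]
tool_rot: [179.6, -0.2, 85.0]
force: [0.0, -0.0, -2.0]
grip_width: 0.0549
grasp_force: 12.0
```

```bash
python3 - <<'E'
from h import *
o=env.get_obs(); print({k:o[k].round(4) for k in('tool_pos','tool_rot','force')})
plan([.5295,-.132,.180],88.5,10)
E
```

```text
{'tool_pos': array([0.6035, 0.1932, 0.1843]), 'tool_rot': array([179.6003,  -0.2285,  84.9757]), 'force': array([ 0.0416, -0.0119, -1.9996])}
-33.0 -4.5 0.4  dr -0.0062
-33.0 -4.7 0.4  dr -0.0062
-33.0 -4.9 0.4  dr -0.0062
-33.0 -5.1 0.4  dr -0.0062
-32.9 -5.3 0.4  dr -0.0062
-32.9 -5.5 0.4  dr -0.0062
-32.9 -5.7 0.4  dr -0.0062
-32.8 -5.9 0.4  dr -0.0062
-32.8 -6.1 0.4  dr -0.0062
-32.7 -6.3 0.4  dr -0.0062
```

Request:
step_arm(
  moves=[
    {"dp": [-33, -4.3, 0.4], "dr": [0, 0, -0.0062], "fingers": 0.5},
    {"dp": [-33, -4.5, 0.4], "dr": [0, 0, -0.0062], "fingers": 0.5},
    {"dp": [-33, -4.7, 0.4], "dr": [0, 0, -0.0062], "fingers": 0.5},
    {"dp": [-33, -4.9, 0.4], "dr": [0, 0, -0.0062], "fingers": 0.5},
    {"dp": [-33, -5.1, 0.4], "dr": [0, 0, -0.0062], "fingers": 0.5},
  ],
)

```text
time_s: 20.3
tool_pos: [0.5639, 0.0288, 0.1763]
tool_rot: [-179.9, 0.0, 86.8]
force: [0.6, 0.4, -0.9]
grip_width: 0.0552
grasp_force: 12.0
```

Request:
step_arm(
  moves=[
    {"dp": [-33, -5.3, 0.4], "dr": [0, 0, -0.0062], "fingers": 0.5},
    {"dp": [-33, -5.5, 0.4], "dr": [0, 0, -0.0062], "fingers": 0.5},
    {"dp": [-33, -5.7, 0.4], "dr": [0, 0, -0.0062], "fingers": 0.5},
    {"dp": [-33, -5.9, 0.4], "dr": [0, 0, -0.0062], "fingers": 0.5},
    {"dp": [-28, -6, 0.4], "dr": [0, 0, -0.0062], "fingers": 0.5},
  ],
)

```text
time_s: 20.92
tool_pos: [0.5283, -0.13, 0.1744]
tool_rot: [-179.9, 0.0, 88.5]
force: [-0.3, -0.2, -1.7]
grip_width: 0.055
grasp_force: 12.0
```

Request:
step_arm(
  moves=[
    {"dp": [0, 0, 0], "dr": [0, 0, 0], "fingers": 0.5},
    {"dp": [0, 0, 0], "dr": [0, 0, 0], "fingers": 0.5},
    {"dp": [0, 0, 0], "dr": [0, 0, 0], "fingers": 0.5},
    {"dp": [0, 0, 0], "dr": [0, 0, 0], "fingers": 0.5},
    {"dp": [0, 0, 0], "dr": [0, 0, 0], "fingers": 0.5},
  ],
)

```text
time_s: 21.55
tool_pos: [0.5298, -0.1282, 0.1758]
tool_rot: [180.0, -0.0, 88.6]
force: [-0.6, 0.4, -1.3]
grip_width: 0.0553
grasp_force: 12.0
```

```bash
python3 - <<'E'
from h import *
o=env.get_obs(); print({k:o[k].round(4) for k in('tool_pos','tool_rot','force')})
s=env.read_camera('side')[...,::-1];cv2.imwrite('pics/s3.png',s)
cv2.imwrite('pics/crop3.png',cv2.resize(s[100:228,190:350],(750,600),interpolation=cv2.INTER_CUBIC))
E
```

```text
{'tool_pos': array([ 0.5298, -0.1282,  0.1758]), 'tool_rot': array([ 1.799976e+02, -3.500000e-03,  8.859070e+01]), 'force': array([-0.5704,  0.4156, -1.25  ])}
```

View pics/crop3.png

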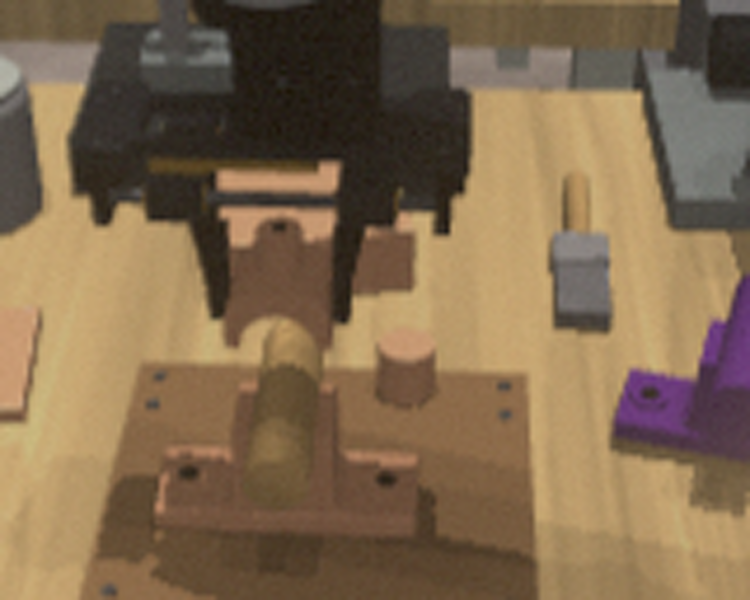

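The cap hangs level in the gripper above the bar at about (280,290), with the tunnel lined up along the bar.

Request:
step_arm(
  moves=[
    {"dp": [-2, 0, 8], "dr": [0, 0, 0], "fingers": 0.5},
    {"dp": [-2, 0, 12], "dr": [0, 0, 0], "fingers": 0.5},
    {"dp": [0, 0, 12], "dr": [0, 0, 0], "fingers": 0.5},
    {"dp": [0, 0, 8], "dr": [0, 0, 0], "fingers": 0.5},
    {"dp": [0, 0, 0], "dr": [0, 0, 0], "fingers": 0.5},
  ],
)

```text
time_s: 22.22
tool_pos: [0.5289, -0.1325, 0.1349]
tool_rot: [-179.9, -0.0, 88.5]
force: [-0.1, -0.2, -1.9]
grip_width: 0.0551
grasp_force: 12.0
```

Request:
step_arm(
  moves=[
    {"dp": [0, 0, 4], "dr": [0, 0, 0], "fingers": 0.5},
    {"dp": [0, 0, 4], "dr": [0, 0, 0], "fingers": 0.5},
    {"dp": [0, 0, 4], "dr": [0, 0, 0], "fingers": 0.5},
    {"dp": [0, 0, 4], "dr": [0, 0, 0], "fingers": 0.5},
    {"dp": [0, 0, 0], "dr": [0, 0, 0], "fingers": 0.5},
  ],
)

```text
time_s: 22.85
tool_pos: [0.5293, -0.1326, 0.1195]
tool_rot: [-180.0, -0.0, 88.5]
force: [-0.0, 0.1, -1.1]
grip_width: 0.0551
grasp_force: 12.0
```

Request:
step_arm(
  moves=[
    {"dp": [0, 0, 1.5], "dr": [0, 0, 0], "fingers": 0.5},
    {"dp": [0, 0, 1.5], "dr": [0, 0, 0], "fingers": 0.5},
    {"dp": [0, 0, 1], "dr": [0, 0, 0], "fingers": 0.5},
    {"dp": [0, 0, 1], "dr": [0, 0, 0], "fingers": 0.5},
    {"dp": [0, 0, 0], "dr": [0, 0, 0], "fingers": 0.5},
  ],
)

```text
time_s: 23.48
tool_pos: [0.5295, -0.1327, 0.1148]
tool_rot: [-180.0, -0.0, 88.5]
force: [-0.3, -0.1, -1.5]
grip_width: 0.0549
grasp_force: 12.0
```

Request:
step_arm(
  moves=[
    {"dp": [0, 0, 1], "dr": [0, 0, 0], "fingers": 0.5},
    {"dp": [0, 0, 1], "dr": [0, 0, 0], "fingers": 0.5},
    {"dp": [0, 0, 0.5], "dr": [0, 0, 0], "fingers": 0.5},
    {"dp": [0, 0, 0], "dr": [0, 0, 0], "fingers": 0.5},
    {"dp": [0, 0, 0], "dr": [0, 0, 0], "fingers": 0.5},
  ],
)

```text
time_s: 24.1
tool_pos: [0.5296, -0.1327, 0.1132]
tool_rot: [180.0, -0.0, 88.5]
force: [-2.8, 0.7, 5.9]
grip_width: 0.0552
grasp_force: 12.1
```

Request:
step_arm(
  moves=[
    {"dp": [0, 0, -0.5], "dr": [0, 0, 0], "fingers": 0.3},
    {"dp": [0, 0, 0], "dr": [0, 0, 0], "fingers": 0.1},
    {"dp": [0, 0, 0], "dr": [0, 0, 0], "fingers": 0},
    {"dp": [0, 0, 0], "dr": [0, 0, 0], "fingers": 0},
    {"dp": [0, 0, -20], "dr": [0, 0, 0], "fingers": 0},
  ],
)

```text
time_s: 24.72
tool_pos: [0.5283, -0.1324, 0.1316]
tool_rot: [-179.8, 0.0, 88.5]
force: [-0.3, -0.1, 0.4]
grip_width: 0.0858
grasp_force: 0.0
```

Request:
step_arm(
  moves=[
    {"dp": [0, 0, -35], "dr": [0, 0, 0], "fingers": 0},
    {"dp": [0, 0, -40], "dr": [0, 0, 0], "fingers": 0},
    {"dp": [0, 0, -35], "dr": [0, 0, 0], "fingers": 0},
    {"dp": [55, -50, 0], "dr": [0, 0, 0], "fingers": 0},
    {"dp": [55, -50, 0], "dr": [0, 0, 0], "fingers": 0},
  ],
)

```text
time_s: 25.35
tool_pos: [0.4472, -0.0374, 0.2431]
tool_rot: [179.9, 0.0, 88.4]
force: [-0.2, 1.7, -0.9]
grip_width: 0.0867
grasp_force: 0.0
```

Request:
step_arm(
  moves=[
    {"dp": [55, 0, 0], "dr": [0, 0, 0], "fingers": 0},
    {"dp": [55, 0, 0], "dr": [0, 0, 0], "fingers": 0},
    {"dp": [55, 0, 0], "dr": [0, 0, 0], "fingers": 0},
    {"dp": [40, 0, 0], "dr": [0, 0, 0], "fingers": 0},
    {"dp": [0, 0, 0], "dr": [0, 0, 0], "fingers": 0},
  ],
)

```text
time_s: 25.98
tool_pos: [0.4523, 0.1704, 0.2424]
tool_rot: [-180.0, 0.0, 88.9]
force: [0.0, -0.1, -0.6]
grip_width: 0.0872
grasp_force: 0.0
```

```bash
python3 - <<'E'
from h import *
o=env.get_obs(); print({k:o[k].round(4) for k in('tool_pos','tool_rot','force')})
t=env.read_camera('top')[...,::-1];s=env.read_camera('side')[...,::-1]
cv2.imwrite('pics/t4.png',t);cv2.imwrite('pics/s4.png',s)
R=lambda im,x,y,w,h,W,Hh: cv2.resize(im[y:y+h,x:x+w],(W,Hh),interpolation=cv2.INTER_CUBIC)
o=np.zeros((600,800,3),np.uint8)
o[:,:400]=R(t,250,155,50,75,400,600)
o[:,400:]=R(s,215,150,70,105,400,600)
cv2.imwrite('pics/crop4.png',o)
E
```

```text
{'tool_pos': array([0.4523, 0.1704, 0.2424]), 'tool_rot': array([-1.799665e+02,  3.400000e-03,  8.889720e+01]), 'force': array([ 0.0175, -0.1237, -0.5724])}
```

View pics/crop4.png

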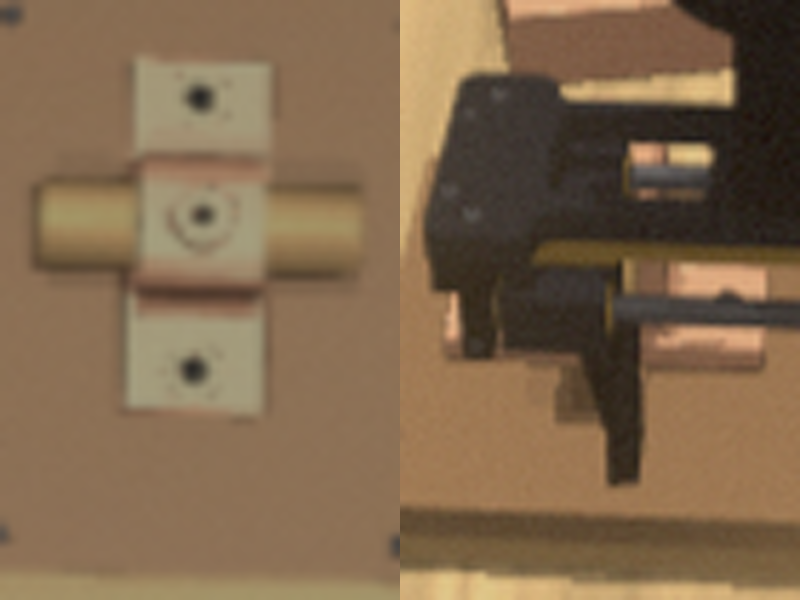

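Seen from above, the cap sits on the bar, with its boss hole at (203,214) and the bar ends at columns 37 and 362. The gripper blocks the side view. I'll compute the end offset and move the arm clear.

```bash
python3 - <<'E'
from h import *
f=lambda x,y:(250+(x+.5)/8-.5,155+(y+.5)/8-.5)
print('bar',onz('top',f(199.5,227),.106)[:2]); a,b=onz('top',f(201,98),.059),onz('top',f(194,371),.059); print('foot',((a+b)/2)[:2])
print('boss',onz('top',f(203,214),.164)[:2]); print('cap crown',onz('top',f((138+266)/2,225),.14)[:2])
G=cv2.cvtColor(cv2.imread('pics/t4.png'),cv2.COLOR_BGR2GRAY).astype(int)
print(G[183,250:300]); print(G[179,250:300])
E
```

```text
bar [ 0.52890539 -0.13437197]
foot [ 0.52927256 -0.13496595]
boss [ 0.52983373 -0.13398771]
cap crown [ 0.52725694 -0.13434977]
[116 116 114 107  94 124 137 138 141 140 141 140 140 141 141 140 132 122
 152 155 146 123 128 148 143 135 146 152 149 150 155 155 153 148 147 147
 146 145 145 145 144 144 145 144 137 123 116 115 118 117]
[117 115 113 105  88 114 130 132 131 131 129 129 130 127 127 127 123 123
 147 151 151 150 146 144 148 146 150 150 141 142 150 150 146 129 116 114
 112 110 110 108 106 106 105 103 103 108 115 116 116 116]
```

Request:
step_arm(
  moves=[
    {"dp": [0, -20, -20], "dr": [0, 0, 0], "fingers": 0},
    {"dp": [40, 10, -20], "dr": [0, 0, 0], "fingers": 0},
    {"dp": [45, 10, 0], "dr": [0, 0, 0], "fingers": 0},
    {"dp": [50, 0, 0], "dr": [0, 0, 0], "fingers": 0},
    {"dp": [50, 0, 0], "dr": [0, 0, 0], "fingers": 0},
  ],
)

```text
time_s: 26.7
tool_pos: [0.4591, 0.3511, 0.2833]
tool_rot: [179.9, 0.0, 88.3]
force: [1.0, -0.3, -0.3]
grip_width: 0.0866
grasp_force: 0.0
```

Request:
step_arm(
  moves=[
    {"dp": [50, -10, 0], "dr": [0, 0, 0.02], "fingers": 0},
    {"dp": [50, -20, 0], "dr": [0, 0, 0], "fingers": 0},
    {"dp": [50, -30, 0], "dr": [0, 0, 0], "fingers": 0},
    {"dp": [50, -30, 0], "dr": [0, 0, 0], "fingers": 0},
    {"dp": [0, 0, 0], "dr": [0, 0, 0], "fingers": 0},
  ],
)

```text
time_s: 27.32
tool_pos: [0.3718, 0.5592, 0.2818]
tool_rot: [-179.8, -0.0, 87.8]
force: [0.1, 0.0, -0.7]
grip_width: 0.0868
grasp_force: 0.0
```

```bash
python3 - <<'E'
from h import *
t=env.read_camera('top')[...,::-1];s=env.read_camera('side')[...,::-1]
cv2.imwrite('pics/t5.png',t);cv2.imwrite('pics/s5.png',s)
cv2.imwrite('pics/crop5.png',cv2.resize(s[145:245,205:325],(720,600),interpolation=cv2.INTER_CUBIC))
E
```

```text
(no output)
```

View pics/crop5.png

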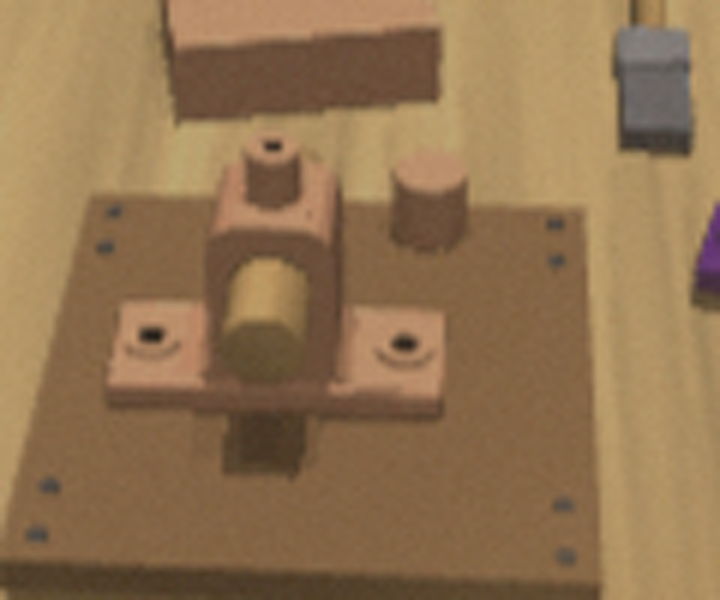

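The cap sits flat on the pedestal, its end face at (270,240) continuous with the block below, and its offset along the bar is about 0.4 mm. The foot is flush on the board, so I'm handing it in.

```bash
python3 - <<'E'
from cell import env
print(env.sign_off())
E
```

```text
the job is handed in; nothing more can be done
None
```

The job is handed in: the tenons are in their pockets with the foot flush on the board, and the cap was lowered over the bar and sits flat, with its ends flush to about 0.5 mm by the camera; no verdict came back.

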